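# Return the battery pack to its charging cradle

### The arm

A 6-joint arm with a two-finger parallel gripper is mounted at the origin on the work surface. World frame = base frame: x ahead of the robot, y to its left, z up, the work surface at z = 0. Lengths are in m, angles in degrees, forces in N, time in s.
With the tool pointing down it reaches from about 0.3 to 0.875 m from the base axis. Payload 4.2 kg.
Tool frame: the origin (TCP) lies midway between the tips of the shut fingers; the grasp point (between the pads) lies 19 mm behind it (manip.hold_point_z is the distance from the TCP to the grasp point, in m); z points along the fingers, y is the line along which they close (so a half turn about z gives the same grasp; the last joint's range is limited). The gripper opens to 85 mm and grips with 20 to 120 N. Pads are 22 mm wide; open, the fingers measure 114 mm over their backs; the gripper's body (76 mm by 85 mm) begins 54 mm behind the grasp point. The pads swing forward as they close: fully open they stand 13 mm farther back than shut.
Start: joints at [64.572, 18.312, 89.639, -0, 72.044, -1.146], TCP at [0.236, 0.524, 0.204] pointing down, gripper open.
Joint ranges: [-177.97, 177.97], [-48.28, 115.42], [12.27, 149.76], [-77.06, 257.06], [2.81, 150.46], [-146.56, 146.56]. Speed limits (degrees/s): [147.25, 147.25, 180, 180, 180, 180].

### API

Orientations are given as [roll, pitch, yaw] about the fixed x, y, z axes, in that order (R = Rz(yaw) Ry(pitch) Rx(roll)).
In Python, from bench import sensors, get_image, order, search_frame, manip gives the robot as it stands. The module is installed in compiled form; this text tells all that it offers.
- The arm moves only by the tool send_rows, never from a script. Its argument "plan" is a list of rows, each a list of 6 numbers: the shift along the tool's x, y, z in units of 120 mm (1.0 is 120 mm), then the turn, a rotation vector about the tool's x, y, z in units of 2 pi rad (1.0 is 2 pi rad). In form: [[x, y, z, rx, ry, rz], ...]. A call has 1 to 10 rows; each row is the pose to reach, as a shift and turn from the pose commanded when the call began, along the tool's axes at that moment, turning the shorter way round; what a row does not reach only later rows make up. A row lasts 1/8 s, in which the tool goes at most 62.5 mm and 10.7 degrees, less where a joint would pass 70% of its speed; a pose out of reach is approached as far as the arm can. A call with a number of a shift or a turn outside -1 to 1 is refused whole. A call with a gripper value outside its range is refused whole. "grip" is the opening, from -1 (shut) to 1 (fully open), set as the call begins (left out, the last holds). The fingers move at their own pace and stop on an object; "newtons" is the grip in N (left out, the last holds). Time passes only in rows, so rows that repeat a pose let the fingers close. It gives the time, the measured TCP pose, the force, the opening and the grip force at its end, in the units of the state.
- sensors.state(): the state, without advancing time (a new reading comes with each control period).
- get_image(name): name is "side" or "top" or "wrist"; returns a dict with "img" (420x560x3 uint8, red, green, blue), "fx", "fy", "cx", "cy" (pixels), "rvec" (rotation vector, rad) and "tvec" (3), from world to camera coordinates, as OpenCV has them; the wrist camera has in their place "mount" (4x4, takes a point from camera to tool coordinates, whose origin is the TCP and whose axes are the flange's). Camera axes: x right, y down, z forward; pixel columns grow to the right and rows downward; lengths in m; the calibration is good to about 2 mm. A picture is of the moment at which its call begins: read the wrist's pose just before it. There is no depth.
- order.job_done(): hands the job in; it is judged then, once.
Trained networks look in the newest picture that a camera, given by its name, has taken for a name from the list of things; names that differ only in an ending like _2 or _b are one class to them, and where a whole thing is asked for, a point or a joint stands for the part that bears it (a point fixed in the world has none). Each returns a list of dicts, best first, with "conf" (0 to 1); they miss things now and then, are a little off and sometimes report something else, mostly with a low value. They report only what shows in the picture. A call takes as long as a camera call. They do not tell look-alikes from the thing itself.
- search_frame(camera, query): "bbox" ([left, top, width, height] in pixels, round what is visible of it).
The state is a dict: "time_s": time; "qpos": joint angles; "joint_velocities": joint speeds; "joint_efforts": joint torques, N m; "tool_pos": TCP position; "eef_rot": TCP orientation; "contact_force": force on the tool from outside, world axes, zero at the start; "moment": the same for the moment, N m; "grip_width": finger opening in m; "finger_force": force on a finger pad.
Only numpy, scipy, OpenCV 4.12 (cv2) and the standard library are available. Lean on these libraries where they do the work, as an engineer would, in place of code of your own. Each camera call takes 0.05 s, during which the arm holds its last target. There are 200 camera calls.

### The job

Put the loose red battery pack back in its own red-labelled charging cradle: hook the end with the brass contacts under the cradle's fixed lip with the pack tilted, then press the other end down gently until the sprung latch snaps over it and the pack lies flat, fully home. Do not force it, and leave the blue pack, the multimeter and the tool cup where they are.

Things in the scene. Friction and masses are not known exactly. Their poses are not given: they have to be found in the camera images.
- red_pack: Red-banded grey battery pack, 0.3 kg. Block 110 x 40 x 36 mm; origin at the centre of its underside, x lengthwise, z up. Two low tongues 14 mm long, 12 mm high: at -x the black toe (30 wide, three brass contacts on top), at +x the grey heel (40 wide); 138 mm overall. Starts flat on the bench, toe roughly away from the robot.
- red_pack_toe (a point): Lower edge of the red pack's toe face, at (-69, 0, 0) mm in the pack's frame.
- red_cradle: Base of the red cradle, fixed: black plate 230 x 64 x 6 mm (x = -110 to +120); origin at z = 0 under it, x along the bay, z up. On it the red-labelled bay, empty, is clamped up to 22 mm either way along x from centred: where is NOT reported; feel for the toe wall. Bay parts are given for a centred bay. The three cradles stand in any order, centres 110 mm or more apart.
- red_bay_nominal (a point): Middle of the red bay's floor if the bay stood centred: (0, 0, 12) mm in the cradle's frame. A seated pack's origin is here plus the bay's shift (x, up to 22 mm either way), frames aligned. White side rails 46 mm apart: x = -82 to -40 (14 mm above the floor) and 30 to 58 mm (8 mm); open between.
- red_wall_nominal (a point): Foot of the bay's toe wall (end far from the robot) if the bay stood centred: (-70, 0, 12) mm in the cradle's frame; true place: plus the shift in x. The wall's lip reaches 8 mm over the bay, underside 17 mm, top 23 mm above its floor: the pack cannot go straight down; tilt it 15 to 22 degrees, toe down, to slide the toe under. The bay does not move when pushed.
- red_latch (a joint): Slide of the sprung latch at the red bay's +x end (near the robot), m: 0 closed, grows to 0.011 as pushed back; about 0.005 lets the heel past. Its tip juts in to 134 mm from the toe wall, 16.5 mm above the bay floor; a steel ramp rises from it to 141.5 mm, 29.5 mm high. The heel pressed down it (about 6 to 16 N) pushes it back until it snaps over the heel tongue.
- blue_cradle: Same cradle with a blue-labelled bay; holds the blue pack.
- yellow_cradle: Same cradle with a yellow-labelled bay; empty, but not the red pack's place.
- blue_pack: Blue-banded grey battery pack, 0.3 kg. Block 110 x 40 x 36 mm; origin at the centre of its underside, x lengthwise, z up. Two low tongues 14 mm long, 12 mm high: at -x the black toe (30 wide, three brass contacts on top), at +x the grey heel (40 wide); 138 mm overall. Seated in the blue cradle; leave it.
- multimeter: Red and dark blue multimeter lying on its back, 180 x 85 x 40 mm, about 50 mm high at its dial; origin at the centre of its underside, x lengthwise. Leave it.
- tool_cup: Dark metal mesh cup, 84 mm across, 100 mm high, red and yellow tool handles standing out to 160 mm; origin at the centre of its underside. Leave it.
Things that resemble listed ones, but are neither listed nor needed, are in the scene too. What is shaped like the red_cradle but green is not meant. What is shaped like the red_pack but orange is not meant.

How it is judged:
By the outcome, as a careful person would: the job done as asked, in the order asked, and still so for the second after the job is handed in, with the robot touching nothing.
It also fails if it takes over 45 s, if anything falls off the work surface, if the arm or the gripper's body presses on something with over 40 N, if the wrist force passes 120 N, or if a joint passes its speed limit or range.

## Working session

There is one attempt and no reset: what is moved stays moved. The work goes in short steps, Python scripts to look and compute and a tool call to move; the robot and the scene stay as the last step left them, time stands still between calls to the robot, and variables do not carry over. Pictures are saved under pics/ and viewed, at most 10 in all, crops included, and the job is handed in when it is done.

Besides the shell and the picture viewer there is one more tool, called as name([rows], argument=value, ...), one row to a line, values as JSON. send_rows: Moves the arm, as the interface text tells. Shifts and turns lie within -1 to 1; 1 stands for 120 mm of shift or 2 pi rad of turn. Its arguments: {"type":"object","properties":{"plan":{"type":"array"},"grip":{"type":"number"},"newtons":{"type":"number"}},"required":["plan"]}

```bash
mkdir -p pics
cat > h.py <<'E'
import numpy as np, cv2
from bench import sensors, get_image, order, search_frame, manip
from scipy.spatial.transform import Rotation as R
def pose(s=None):
    s=s or sensors.state()
    T=np.eye(4); T[:3,:3]=R.from_euler('xyz',s['eef_rot'],degrees=True).as_matrix(); T[:3,3]=s['tool_pos']; return T
def cam(name):
    T=pose(); d=get_image(name)
    K=np.array([[d['fx'],0,d['cx']],[0,d['fy'],d['cy']],[0,0,1.]])
    if name=='wrist': W=np.linalg.inv(T@np.array(d['mount']))
    else:
        W=np.eye(4); W[:3,:3]=cv2.Rodrigues(np.array(d['rvec'],float))[0]; W[:3,3]=np.array(d['tvec']).ravel()
    return d['img'],K,W
def save(img,n): cv2.imwrite('pics/'+n,cv2.cvtColor(img,cv2.COLOR_RGB2BGR))
def onplane(uv,z,K,W):
    d=W[:3,:3].T@np.linalg.inv(K)@np.array([uv[0],uv[1],1.]); c=-W[:3,:3].T@W[:3,3]
    return c+d*(z-c[2])/d[2]
def proj(p,K,W):
    q=K@(W[:3,:3]@np.array(p)+W[:3,3]); return q[:2]/q[2]
def tri(u1,K1,W1,u2,K2,W2):
    X=cv2.triangulatePoints(K1@W1[:3],K2@W2[:3],np.array(u1,float).reshape(2,1),np.array(u2,float).reshape(2,1)); return (X[:3]/X[3]).ravel()
E
python3 - <<'E'
from h import *
s=sensors.state(); print(s, manip.hold_point_z)
for n in ('top','side'):
    img,K,W=cam(n); save(img,n+'0.png'); np.savez('pics/'+n,img=img,K=K,W=W); print(n,K[0,0],-W[:3,:3].T@W[:3,3])
    for q in ('red_pack','red_cradle','blue_pack','multimeter','tool_cup','red_pack_toe','red_latch'):
        print(q,[(d['bbox'],round(d['conf'],2)) for d in search_frame(n,q)][:5])
E
```

```text
{'time_s': 0.0, 'qpos': array([ 6.45703678e+01,  1.83527376e+01,  8.97086689e+01,  6.81135709e-04,
        7.20448039e+01, -1.14496107e+00]), 'joint_velocities': array([-0.01523987, -0.05633142, -0.0955464 ,  0.0952624 , -0.16360525,
       -0.04833868]), 'joint_efforts': array([-3.04603076e-03, -4.15511692e+01, -2.34156650e+01, -3.82633334e-04,
        8.42747977e-03,  2.00464643e-05]), 'tool_pos': array([0.23623174, 0.52363009, 0.202756  ]), 'eef_rot': array([-1.79893824e+02, -2.76974037e-03,  1.55715116e+02]), 'contact_force': array([-0.37470279,  0.57253949, -0.59795977]), 'moment': array([-0.00232798, -0.02213951, -0.02505249]), 'finger_force': 0.0, 'grip_width': 0.08546907518225094} 0.0187
top 384.4489397974435 [ 0.52121271 -0.08706831  1.16354846]
red_pack [([132.4, 244.4, 35.7, 44.2], 0.93), ([185.1, 227.4, 16.7, 45.3], 0.58)]
red_cradle [([289.3, 184.5, 29.1, 79.6], 0.87), ([398.9, 137.3, 38.3, 77.1], 0.56), ([251.1, 189.8, 30.4, 80.8], 0.19)]
blue_pack [([257.9, 207.2, 16.5, 45.8], 0.61)]
multimeter [([154.6, 153.2, 66.1, 37.0], 0.8), ([287.9, 186.7, 30.2, 73.1], 0.17)]
tool_cup [([266.2, 136.1, 26.9, 38.0], 0.93)]
red_pack_toe [([127.5, 243.3, 36.2, 44.8], 0.71)]
red_latch [([407.5, 192.4, 8.1, 8.2], 0.51)]
side 379.2601329408406 [0.45368946 0.83212028 0.66522978]
red_pack [([279.6, 276.6, 55.9, 25.7], 0.98), ([297.8, 310.8, 56.9, 60.6], 0.91), ([263.2, 198.6, 75.7, 28.7], 0.31)]
red_cradle [([261.7, 197.4, 77.6, 32.3], 0.86), ([251.6, 149.2, 58.8, 27.0], 0.85)]
blue_pack [([277.4, 219.2, 47.6, 22.1], 0.71)]
multimeter [([182.2, 247.3, 56.3, 65.9], 0.71), ([289.5, 174.1, 68.0, 25.5], 0.49), ([265.3, 199.9, 70.5, 28.8], 0.42)]
tool_cup [([217.3, 171.8, 28.0, 56.2], 0.94), ([265.8, 198.7, 72.4, 28.8], 0.45), ([323.4, 206.5, 4.6, 11.3], 0.42)]
red_pack_toe [([281.0, 272.4, 57.6, 30.8], 0.93), ([296.0, 316.6, 60.2, 52.5], 0.59)]
red_latch [([324.8, 206.1, 4.4, 12.3], 0.49)]
```

View pics/top0.png

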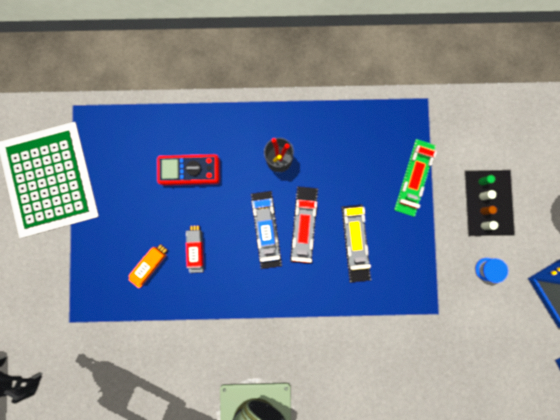

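View pics/side0.png

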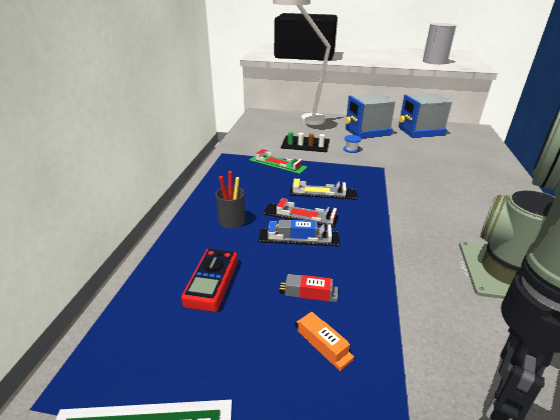

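The top view shows the red pack at about (194,249) with its brass toe up at (194,228). The red bay is at (304,225), between blue (265,230) and yellow (357,243). Orange (147,266) and green (416,178) are decoys. The side view agrees: red pack at (308,288), red bay at (302,211).

Run:
```python
from h import *
t=np.load('pics/top.npz'); s=np.load('pics/side.npz')
for n,u,z in (('pack box centre',(193.5,250),.036),('pack toe',(194,228),.012),('pack heel',(195,272),.0),('cradle far',(307,187),.006),('cradle near',(302,263),.006),('bay',(304,225),.015)):
    print(n,onplane(u,z,t['K'],t['W']).round(3))
print('side pack tri (centre)',tri((193.5,250),t['K'],t['W'],(309,288),s['K'],s['W']).round(3))
print('cradle far tri',tri((303.5,225),t['K'],t['W'],(303,213),s['K'],s['W']).round(3))
img,K,W=cam('wrist'); save(img,'w0.png'); np.savez('pics/w0',img=img,K=K,W=W)
print(K, np.linalg.inv(W).round(3), (np.linalg.inv(pose())@np.linalg.inv(W)).round(3))
for q in ('red_pack','red_cradle'): print(q,[(d['bbox'],round(d['conf'],2)) for d in search_frame('wrist',q)][:5])
```

```text
pack box centre [0.497 0.17  0.036]
pack toe [0.562 0.174 0.012]
pack heel [0.43  0.175 0.   ]
cradle far [ 0.679 -0.168  0.006]
cradle near [ 0.45  -0.147  0.006]
bay [ 0.563 -0.155  0.015]
side pack tri (centre) [0.497 0.175 0.017]
cradle far tri [ 0.559 -0.154  0.009]
[[311.02426672   0.         276.96908306]
 [  0.         311.02426672 212.14897775]
 [  0.           0.           1.        ]] [[ 0.411  0.863  0.292  0.162]
 [ 0.912 -0.39  -0.131  0.558]
 [ 0.001  0.321 -0.947  0.372]
 [ 0.     0.     0.     1.   ]] [[-0.    -0.947 -0.321  0.082]
 [ 1.    -0.     0.     0.   ]
 [-0.    -0.321  0.947 -0.169]
 [ 0.     0.     0.     1.   ]]
red_pack [([190.7, 325.1, 41.0, 66.4], 0.82), ([101.9, 398.2, 19.0, 20.1], 0.52)]
red_cradle []
```

send_rows([
  [-1,-0.6,0.1,0,0,-0.0675],
  [-1,-0.6,0.1,0,0,-0.0675],
  [-1,-0.6,0.1,0,0,-0.0675],
], grip=1)

```text
time_s: 1.32
tool_pos: [0.3173, 0.4067, 0.1915]
eef_rot: [-179.9, -0.0, -179.9]
contact_force: [0.5, 0.5, -1.3]
grip_width: 0.0854
finger_force: 0.0
```

send_rows([
  [-0.72,-1,0.2,0,0,0],
  [-0.72,-1,0.2,0,0,0],
  [-0.72,-1,0.2,0,0,0],
])

```text
time_s: 1.7
tool_pos: [0.4038, 0.2866, 0.1672]
eef_rot: [-180.0, -0.0, 179.9]
contact_force: [0.0, 0.8, 0.4]
grip_width: 0.0853
finger_force: 0.0
```

send_rows([
  [-0.72,-1,0.2,0,0,0],
  [-0.72,-1,0.2,0,0,0],
  [-0.72,-1,0.2,0,0,0],
  [-0.72,-1,0.2,0,0,0],
])

```text
time_s: 2.2
tool_pos: [0.4898, 0.1679, 0.1432]
eef_rot: [-180.0, -0.0, 179.8]
contact_force: [0.2, -0.3, 0.2]
grip_width: 0.0853
finger_force: 0.0
```

Run:
```python
from h import *
s=sensors.state(); print(s['time_s'],s['tool_pos'],s['eef_rot'],s['qpos'])
img,K,W=cam('wrist'); save(img,'w1.png'); np.savez('pics/w1',img=img,K=K,W=W)
for q in ('red_pack',): print(q,[(d['bbox'],round(d['conf'],2)) for d in search_frame('wrist',q)][:5])
```

```text
2.2 [0.48976349 0.16785872 0.14323366] [-1.79993759e+02 -3.52936893e-02  1.79832026e+02] [ 1.76423218e+01  1.59588042e+01  1.02369494e+02  5.51207717e-03
  6.17072132e+01 -7.21923206e+01]
red_pack [([255.0, 135.3, 44.9, 130.6], 0.64)]
```

View pics/w1.png

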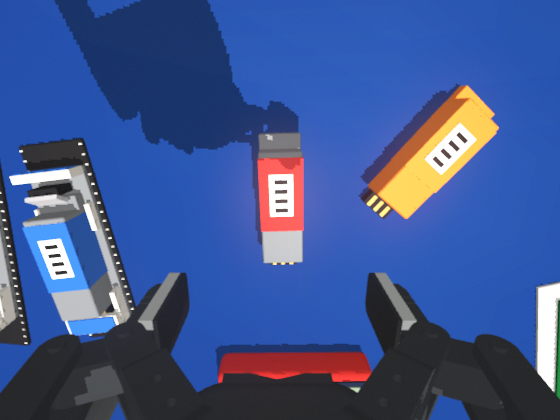

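The wrist view shows the red pack upright. The block's top face runs from (258,158)/(302,157) at the heel end to (263,262)/(302,261) at the toe end, with the brass contacts just past the lower end. The heel tongue is at row 133.

Run:
```python
from h import *
d=np.load('pics/w1.npz'); img,K,W=d['img'],d['K'],d['W']
for z in (.03,.036,.04):
    P=[onplane(u,z,K,W) for u in ((258,158),(302.5,157),(302,262),(262.5,262.5))]
    print(z,[p.round(4)[:2] for p in P], [np.linalg.norm(P[i]-P[(i+1)%4]).round(4) for i in range(4)])
# sub-pixel: red band mask + label
hsv=cv2.cvtColor(img,cv2.COLOR_RGB2HSV)
m=((hsv[...,0]<8)|(hsv[...,0]>172))&(hsv[...,1]>150)&(hsv[...,2]>100); m[300:]=0; m[:, :200]=0; m[:,340:]=0
ys,xs=np.nonzero(m); print(xs.min(),xs.max(),ys.min(),ys.max())
for y in (165,180,200,220): r=xs[ys==y]; print(y,r.min(),r.max(), onplane((r.min()-.5,y),.036,K,W).round(4)[:2],onplane((r.max()+.5,y),.036,K,W).round(4)[:2])
# gray end rows
for x in (270,280,290): print(x,img[256:268,x].tolist())
for x in (265,280,295): print(x,img[128:162:2,x].tolist())
# multi-view height: top camera projections
t=np.load('pics/top.npz'); print([proj(p,t['K'],t['W']).round(1) for p in ([.4323,.17,.036],[.5,.17,.036])])
```

```text
0.03 [array([0.4514, 0.1512]), array([0.4506, 0.1914]), array([0.5564, 0.1933]), array([0.5569, 0.1533])] [np.float64(0.0402), np.float64(0.1058), np.float64(0.04), np.float64(0.1055)]
0.036 [array([0.4505, 0.1515]), array([0.4497, 0.1909]), array([0.5533, 0.1928]), array([0.5537, 0.1537])] [np.float64(0.0394), np.float64(0.1036), np.float64(0.0391), np.float64(0.1033)]
0.04 [array([0.4498, 0.1518]), array([0.4491, 0.1906]), array([0.5511, 0.1924]), array([0.5516, 0.1539])] [np.float64(0.0388), np.float64(0.1021), np.float64(0.0386), np.float64(0.1018)]
257 302 158 231
165 258 302 [0.4567 0.151 ] [0.4568 0.191 ]
180 258 302 [0.4703 0.1506] [0.4704 0.1914]
200 259 302 [0.4892 0.1511] [0.4893 0.1918]
220 260 302 [0.5088 0.1516] [0.509  0.1923]
270 [[200, 203, 205], [200, 201, 205], [201, 202, 205], [200, 202, 205], [199, 200, 204], [199, 201, 205], [176, 177, 180], [103, 100, 109], [64, 78, 131], [56, 91, 182], [55, 90, 182], [54, 91, 182]]
280 [[202, 204, 207], [202, 203, 206], [202, 203, 206], [202, 203, 206], [202, 203, 206], [199, 201, 203], [174, 172, 171], [120, 110, 101], [94, 9
[... 454 characters left out ...]
02], [111, 106, 109], [126, 122, 125], [127, 124, 125], [237, 104, 102], [255, 94, 90]]
280 [[42, 57, 110], [46, 59, 110], [61, 69, 107], [123, 121, 125], [125, 123, 127], [126, 124, 127], [126, 123, 126], [125, 124, 126], [125, 124, 126], [127, 123, 127], [119, 116, 120], [104, 99, 102], [115, 110, 113], [127, 123, 126], [129, 124, 126], [196, 73, 73], [210, 66, 67]]
295 [[43, 58, 110], [44, 58, 111], [73, 79, 105], [122, 122, 126], [125, 124, 128], [125, 123, 126], [124, 124, 127], [125, 124, 127], [124, 122, 126], [125, 122, 126], [114, 110, 113], [102, 98, 102], [122, 118, 121], [127, 123, 127], [134, 118, 121], [209, 65, 67], [208, 65, 66]]
[array([193.8, 272.3]), array([193.6, 248.9])]
```

send_rows([
  [-0.014,0.032,0.4,0,0,-0.0039],
  [-0.014,0.032,0.4,0,0,-0.0039],
])

```text
time_s: 2.55
tool_pos: [0.4877, 0.1735, 0.0934]
eef_rot: [-179.9, -0.4, -178.5]
contact_force: [0.0, -0.3, 0.7]
grip_width: 0.0855
finger_force: 0.0
```

Run:
```python
from h import *
s=sensors.state(); print(s['time_s'],s['tool_pos'],s['eef_rot'])
img,K,W=cam('wrist'); np.savez('pics/w2',img=img,K=K,W=W)
hsv=cv2.cvtColor(img,cv2.COLOR_RGB2HSV)
m=((hsv[...,0]<8)|(hsv[...,0]>172))&(hsv[...,1]>150)&(hsv[...,2]>100); m[340:]=0; m[:, :180]=0; m[:,360:]=0
n,l,st,_=cv2.connectedComponentsWithStats(m.astype(np.uint8)); print(st[1:][st[1:,4]>200])
i=1+st[1:,4].argmax(); ys,xs=np.nonzero(l==i)
d=np.load('pics/w1.npz')
# red band corners: w1 (257.5..302.5, row158 heel / 231.5 toe)
y0,y1=ys.min(),ys.max(); 
a=[(xs[ys==y].min()-.5,xs[ys==y].max()+.5) for y in (y0+4,(y0+y1)//2,y1-4)]; print(y0,y1,a)
for (u1,u2) in (((280,157.5),((a[0][0]+a[0][1])/2,y0-.5)),((281,231.5),((a[2][0]+a[2][1])/2,y1+.5))):
    print(tri(u1,d['K'],d['W'],u2,K,W).round(4))
print([onplane((x,y),.036,K,W).round(4)[:2] for y,r in zip((y0+4,(y0+y1)//2,y1-4),a) for x in r])
for x in (275,290): print([(y,img[y,x].tolist()) for y in range(y0-40,y0,3)], [(y,img[y,x].tolist()) for y in range(y1+28,y1+60,2)])
```

```text
2.55 [0.48766952 0.17345519 0.0934326 ] [-179.90023648   -0.39298096 -178.48094671]
[[ 248  172   54   85 2854]]
172 256 [(np.float64(247.5), np.float64(301.5)), (np.float64(248.5), np.float64(300.5)), (np.float64(249.5), np.float64(299.5))]
[0.4489 0.1709 0.0436]
[0.5261 0.1724 0.0226]
[array([0.4543, 0.151 ]), array([0.4532, 0.1909]), array([0.4839, 0.1517]), array([0.4828, 0.1917]), array([0.5161, 0.1524]), array([0.515 , 0.1925])]
[(132, [33, 54, 105]), (135, [35, 55, 105]), (138, [37, 56, 106]), (141, [95, 95, 99]), (144, [118, 118, 121]), (147, [118, 118, 121]), (150, [119, 119, 121]), (153, [118, 119, 121]), (156, [120, 119, 122]), (159, [113, 112, 113]), (162, [99, 96, 99]), (165, [118, 116, 117]), (168, [122, 121, 122]), (171, [166, 95, 94])] [(284, [195, 195, 198]), (286, [194, 194, 198]), (288, [193, 192, 197]), (290, [194, 194, 198]), (292, [179, 181, 189]), (294, [57, 87, 175]), (296, [56, 87, 176]), (298, [55, 87, 175]), (300, [54, 87, 175]), (302, [51, 86, 175]), (304, [51, 86, 175]), (306, [50, 86, 175]), (308, [48, 86, 175]), (310, [47, 86, 175]), (312, [46, 84, 174]), (314, [45, 85, 174])]
[(132, [33, 55, 105]), (135, [36, 56, 107]), (138, [37, 56, 106]), (141, [95, 95, 99]), (144, [117, 118, 122]), (147, [119, 119, 122]), (150, [117, 119, 121]), (153, [119, 119, 122]), (156, [119, 118, 120]), (159, [111, 111, 114]), (162, [98, 96, 99]), (165, [157, 157, 159]), (168, [205, 206, 207]), (171, [249, 154, 151])] [(284, [196, 196, 198]), (286, [196, 195, 198]), (288, [196, 195, 198]), (290, [195, 194, 198]), (292, [178, 181, 190]), (294, [56, 87, 175]), (296, [56, 87, 175]), (298, [54, 86, 175]), (300, [53, 86, 175]), (302, [53, 87, 175]), (304, [52, 86, 176]), (306, [50, 86, 175]), (308, [49, 85, 174]), (310, [48, 84, 174]), (312, [49, 85, 175]), (314, [48, 85, 175])]
```

send_rows([
  [0,0,0.45,0,0,0],
  [0,0,0.76,0,0,0],
  [0,0,0.76,0,0,0],
])

```text
time_s: 2.98
tool_pos: [0.4897, 0.1733, 0.004]
eef_rot: [-180.0, -0.2, -178.5]
contact_force: [0.2, 0.4, 0.8]
grip_width: 0.0855
finger_force: 0.0
```

send_rows([
  [0,0,0,0,0,0],
  [0,0,0,0,0,0],
  [0,0,0,0,0,0],
  [0,0,0,0,0,0],
  [0,0,0,0,0,0],
  [0,0,0,0,0,0],
], grip=-1, newtons=60)

```text
time_s: 3.72
tool_pos: [0.4945, 0.1797, 0.0118]
eef_rot: [179.3, 0.6, -178.8]
contact_force: [-11.1, 18.6, 38.0]
grip_width: 0.0042
finger_force: 66.0
```

Run:
```python
from h import *
s=sensors.state(); print(s)
img,K,W=cam('wrist'); save(img,'w3.png'); a,_,_=cam('side'); 
save(cv2.resize(a[220:400,230:430],(600,540),interpolation=2),'s3.png')
im=np.zeros((420,800,3),np.uint8); im[:,:400]=img[:,80:480]; im[:360,400:]=cv2.resize(a[220:400,230:430],(400,360)); save(im,'c3.png')
```

```text
{'time_s': 3.725, 'qpos': array([ 18.40725991,  25.08126945, 111.15078732,   0.69727694,
        42.96550851, -73.2543288 ]), 'joint_velocities': array([ 0.1072696 , -0.00472047,  0.07013121, -0.06870819, -0.15426316,
        0.07194007]), 'joint_efforts': array([-11.29472584, -20.95679998,  -8.5875535 ,  -4.47630867,
        -1.46734357,  -0.07467226]), 'tool_pos': array([0.49453254, 0.17972333, 0.01177639]), 'eef_rot': array([ 179.30749919,    0.62736833, -178.84911998]), 'contact_force': array([-11.11340896,  18.55137145,  38.04310462]), 'moment': array([ 2.99528674,  1.81071458, -0.04524996]), 'finger_force': 66.01411138661206, 'grip_width': 0.004234343064922456}
```

View pics/c3.png

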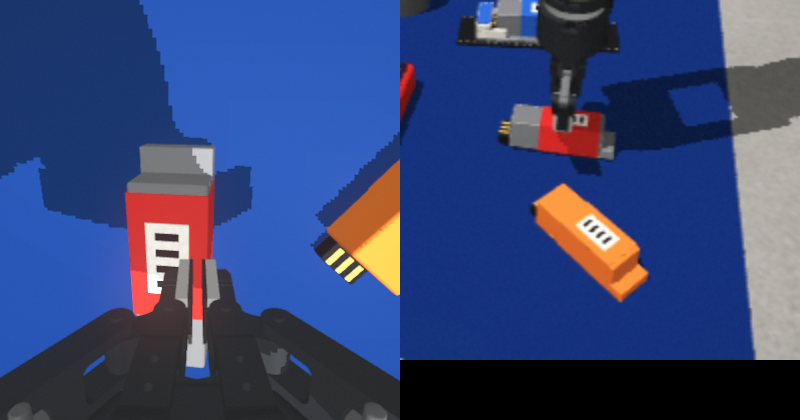

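The grasp went wrong: the fingers are nearly shut (4 mm) and sit on the pack's right part, near wrist-crop (197,330). I'll look closer before moving.

Run:
```python
from h import *
w,_,_=cam('wrist'); a,_,_=cam('side'); t,_,_=cam('top')
im=np.zeros((600,800,3),np.uint8)
im[:,:400]=cv2.resize(w[120:420,190:390],(400,600),interpolation=2)
im[:300,400:]=cv2.resize(a[250:325,265:365],(400,300),interpolation=2)
im[300:,400:]=cv2.resize(t[215:290,140:240],(400,300),interpolation=2)
save(im,'c4.png')
```

```text
(no output)
```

View pics/c4.png

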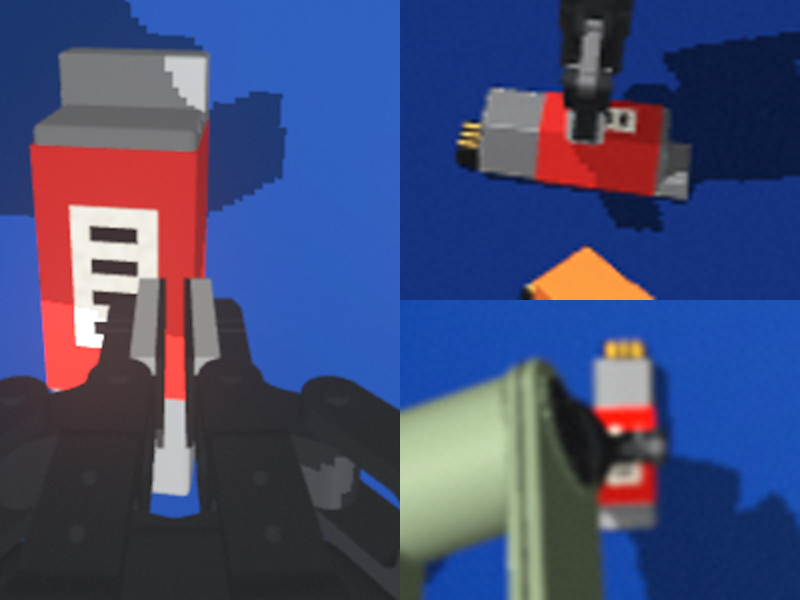

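The right finger hangs past the pack's +y edge near crop (205,330). The left finger sits over the top face near (150,330), and the pack has rolled slightly to the left. I'll open, rise and re-measure.

send_rows([
  [0,0,-0.15,0,0,0],
  [0,0,-0.15,0,0,0],
  [0,0,-0.15,0,0,0],
  [0,0,-0.4,0,0,0],
  [0,0,-0.8,0,0,0],
  [0,0,-0.8,0,0,0],
  [0,0,-0.8,0,0,0],
], grip=1)

```text
time_s: 4.85
tool_pos: [0.49, 0.1726, 0.0992]
eef_rot: [-180.0, -0.1, -178.6]
contact_force: [-1.4, -0.2, -0.2]
grip_width: 0.0853
finger_force: 0.0
```

Run:
```python
from h import *
s=sensors.state(); print(s['time_s'],s['tool_pos'],s['eef_rot'],s['grip_width'])
w,K,W=cam('wrist'); np.savez('pics/w5',img=w,K=K,W=W)
a,_,_=cam('side'); 
im=np.zeros((420,800,3),np.uint8)
im[:,:400]=w[:,80:480]; im[:300,400:]=cv2.resize(a[250:325,265:365],(400,300),interpolation=2)
save(im,'c5.png')
```

```text
4.85 [0.48998376 0.17258346 0.09921179] [-1.79964314e+02 -1.25015226e-01 -1.78600128e+02] 0.08528713953050882
```

View pics/c5.png

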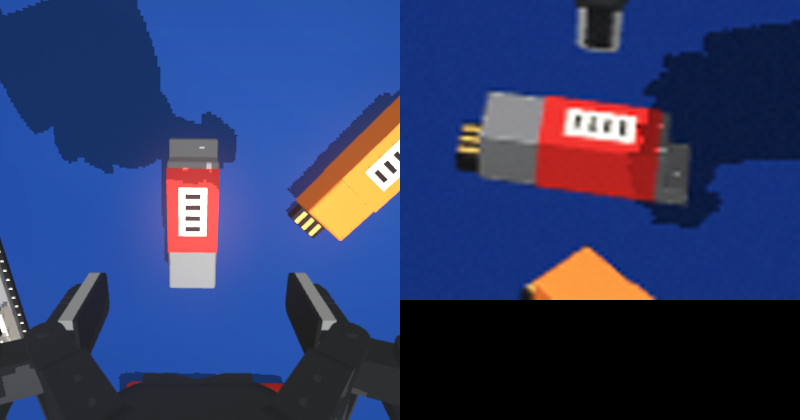

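Run:
```python
from h import *
s=np.load('pics/side.npz'); K,W=s['K'],s['W']
for y in (.215,.222,.23):
  print(y,[(z,proj([.49,y,z],K,W).round(1).tolist()) for z in (.09,.10,.11,.12,.13,.14)])
print('observed tip px',265+199/4,250+48/4, 'top of tip', 250)
w=np.load('pics/w5.npz')
for d in (0,.013,.026,.04): print(d,[proj([.49,y,.0992+d],w['K'],w['W']).round(1).tolist() for y in (.1726-.0427,.1726+.0427)])
# pack pose in w5
img=w['img']; hsv=cv2.cvtColor(img,cv2.COLOR_RGB2HSV)
m=((hsv[...,0]<8)|(hsv[...,0]>172))&(hsv[...,1]>150)&(hsv[...,2]>100); m[340:]=0; m[:, :180]=0; m[:,340:]=0
ys,xs=np.nonzero(m); y0,y1=ys.min(),ys.max()
for y in (y0+5,(y0+y1)//2,y1-4): r=xs[ys==y]; print(y,r.min(),r.max(),onplane((r.min()-.5,y),.036,w['K'],w['W']).round(4),onplane((r.max()+.5,y),.036,w['K'],w['W']).round(4))
print('ends',[onplane((272,r),.036,w['K'],w['W']).round(4)[0] for r in (163,y0-.5,y1+.5,288)], onplane((272,138.5),.012,w['K'],w['W']).round(4))
```

```text
0.215 [(0.09, [312.0, 277.3]), (0.1, [312.2, 273.9]), (0.11, [312.5, 270.4]), (0.12, [312.8, 266.9]), (0.13, [313.1, 263.4]), (0.14, [313.3, 259.8])]
0.222 [(0.09, [311.6, 279.5]), (0.1, [311.9, 276.1]), (0.11, [312.1, 272.6]), (0.12, [312.4, 269.1]), (0.13, [312.7, 265.5]), (0.14, [313.0, 261.9])]
0.23 [(0.09, [311.2, 282.0]), (0.1, [311.5, 278.6]), (0.11, [311.7, 275.1]), (0.12, [312.0, 271.6]), (0.13, [312.3, 268.0]), (0.14, [312.5, 264.4])]
observed tip px 314.75 262.0 top of tip 250
0 [[205.0, 250.0], [347.7, 253.2]]
0.013 [[199.9, 260.1], [352.7, 263.5]]
0.026 [[194.0, 271.8], [358.4, 275.4]]
0.04 [[186.5, 286.5], [365.7, 290.4]]
173 247 298 [0.4557 0.149  0.036 ] [0.4547 0.1883 0.036 ]
209 247 297 [0.4843 0.1488 0.036 ] [0.4833 0.1888 0.036 ]
247 248 296 [0.517  0.1494 0.036 ] [0.516  0.1895 0.036 ]
ends [np.float64(0.4477), np.float64(0.451), np.float64(0.5205), np.float64(0.555)] [0.432  0.1675 0.012 ]
```

send_rows([
  [-0.017,-0.03,0,0,0,0.0015],
  [-0.017,-0.03,0.4,0,0,0.0015],
  [-0.017,-0.03,0.75,0,0,0.0015],
  [-0.017,-0.03,0.91,0,0,0.0015],
  [-0.017,-0.03,0.91,0,0,0.0015],
  [-0.017,-0.03,0.91,0,0,0.0015],
])

```text
time_s: 5.7
tool_pos: [0.4936, 0.1696, -0.0083]
eef_rot: [180.0, 0.1, -179.1]
contact_force: [-0.3, -0.6, -0.1]
grip_width: 0.0857
finger_force: 0.0
```

send_rows([
  [0,0,0,0,0,0],
  [0,0,0,0,0,0],
  [0,0,0,0,0,0],
  [0,0,0,0,0,0],
], grip=-1, newtons=40)

```text
time_s: 6.2
tool_pos: [0.4934, 0.1697, -0.008]
eef_rot: [180.0, 0.1, -179.1]
contact_force: [-0.3, -0.2, 5.2]
grip_width: 0.039
finger_force: 42.2
```

send_rows([
  [0,0,-0.2,0,0,0],
  [0,0,-0.6,0,0,0],
  [0,0,-1,0,0,0],
  [0,0,-1,0,0,0],
], newtons=60)

```text
time_s: 6.7
tool_pos: [0.4953, 0.1703, 0.1146]
eef_rot: [179.9, 0.4, -179.1]
contact_force: [0.2, -0.0, -2.3]
grip_width: 0.0387
finger_force: 63.4
```

send_rows([
  [0,-0.4,-0.1,0,0,0],
  [0,-0.8,-0.2,0,0,0],
  [0,-1,-0.3,0,0,0],
  [0,-1,-0.3,0,0,0],
])

```text
time_s: 7.2
tool_pos: [0.4942, 0.0482, 0.1463]
eef_rot: [-180.0, -0.1, -179.3]
contact_force: [0.2, 0.5, -3.2]
grip_width: 0.0384
finger_force: 63.4
```

send_rows([
  [0,-0.4,0,0,0,0.006],
  [0,-0.8,0,0,0,0.012],
  [0,-1,0,0,0,0.012],
  [0,-1,0,0,0,0.012],
  [0,-1,0,0,0,0.012],
])

```text
time_s: 7.82
tool_pos: [0.496, -0.0692, 0.1461]
eef_rot: [179.9, -0.1, 176.6]
contact_force: [-1.8, -0.4, -1.9]
grip_width: 0.0385
finger_force: 63.3
```

Run:
```python
from h import *
s=sensors.state(); print(s['time_s'],s['tool_pos'],s['eef_rot'],s['grip_width'],s['contact_force'],s['moment'])
w,K,W=cam('wrist'); np.savez('pics/w6',img=w,K=K,W=W); save(w,'w6.png')
for q in ('red_cradle','red_latch','red_pack'): print(q,[(d['bbox'],round(d['conf'],2)) for d in search_frame('wrist',q)][:5])
```

```text
7.825 [ 0.49602608 -0.06922308  0.14611533] [ 1.79938848e+02 -1.27612057e-01  1.76596851e+02] 0.03851763474736313 [-1.84832318 -0.43597926 -1.90018065] [ 0.01630809  0.01979024 -0.06693209]
red_cradle [([168.3, 148.9, 66.6, 170.6], 0.59)]
red_latch [([175.4, 180.0, 38.1, 18.7], 0.75)]
red_pack [([227.1, 152.9, 100.2, 226.2], 0.67)]
```

View pics/w6.png

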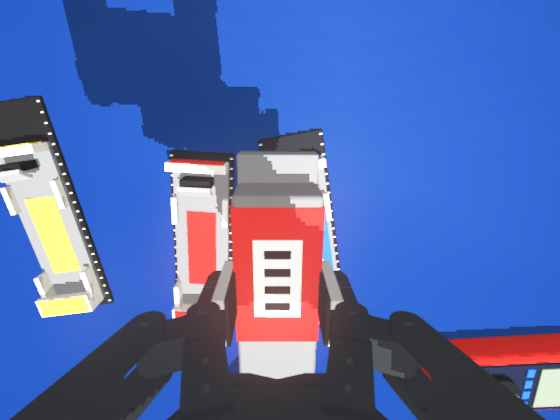

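The pack is held straight, roughly columns 232–322. The red cradle is to its left: white latch bar at (198,167), latch at (197,182), rails at about (174,210) and (224,208). Its toe end is hidden by the fingers, so I'll shift ahead 108 mm for a second view.

send_rows([
  [-0.4,0,0,0,0,0],
  [-0.8,0.1,0,0,0,0],
  [-0.9,0.1,0,0,0,0],
  [-0.9,0.1,0,0,0,0],
  [-0.9,0.1,0,0,0,0],
])

```text
time_s: 8.65
tool_pos: [0.6036, -0.0648, 0.147]
eef_rot: [180.0, -0.1, 176.6]
contact_force: [-0.0, -0.1, -3.6]
grip_width: 0.0383
finger_force: 63.3
```

Run:
```python
from h import *
s=sensors.state(); print(s['time_s'],s['tool_pos'],s['eef_rot'],s['grip_width'],s['contact_force'],s['moment'])
w,K,W=cam('wrist'); np.savez('pics/w7',img=w,K=K,W=W)
for q in ('red_cradle','red_latch'): print(q,[(d['bbox'],round(d['conf'],2)) for d in search_frame('wrist',q)][:5])
p=np.load('pics/w6.npz')['img']
im=np.zeros((600,800,3),np.uint8)
im[:,:400]=cv2.resize(p[140:290,150:250],(400,600),interpolation=2)
im[:,400:]=cv2.resize(w[0:300,90:290],(400,600),interpolation=2)
save(im,'c7.png')
```

```text
8.65 [ 0.60360931 -0.06483008  0.14702992] [ 1.79995537e+02 -1.03070763e-01  1.76564978e+02] 0.038300512095553296 [-0.04300866 -0.12532034 -3.62313075] [0.03470472 0.03695903 0.01368399]
red_cradle []
red_latch [([150.4, 54.2, 41.4, 21.4], 0.66)]
```

View pics/c7.png

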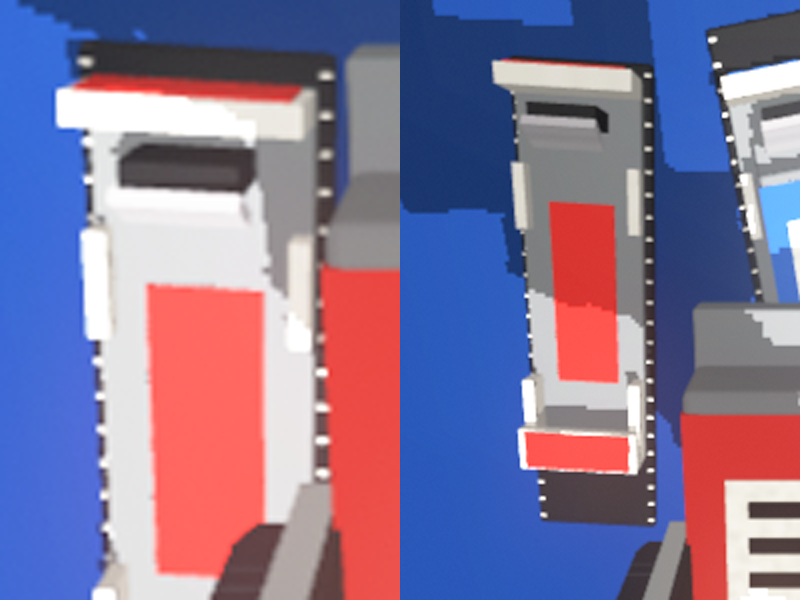

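Right panel: the lip's red top has corners at about (519,428), (640,434), (638,473) and (519,468). The floor label spans (549,202) to (617,382), and the plate's far corners are (541,521) and (656,525). Next I turn these into positions.

Run:
```python
from h import *
a=np.load('pics/w6.npz'); b=np.load('pics/w7.npz')
f6=lambda x,y:(150+x/4,140+y/4); f7=lambda x,y:(90+(x-400)/2,y/2)
P7=lambda x,y,z:onplane(f7(x,y),z,b['K'],b['W'])
print('label tri',[tri(f6(*u),a['K'],a['W'],f7(*v),b['K'],b['W']).round(4) for u,v in (((147,284),(549,202)),((265,290),(613,206)),((157,575),(558,381)))])
lab=[P7(*u,.012) for u in ((549,202),(614,206),(618,382),(558,380))]; print('label',np.round(lab,4), np.mean(lab,0).round(4))
pl=[P7(*u,.006) for u in ((541,521),(656,525),(655,65))]; print('plate',np.round(pl,4),np.linalg.norm(pl[0]-pl[1]),np.linalg.norm(pl[2]-pl[1]))
lip=[P7(*u,.035) for u in ((519,428),(641,434),(639,474),(519,469))]; print('lip',np.round(lip,4), np.linalg.norm(lip[0]-lip[1]),np.linalg.norm(lip[2]-lip[1]))
d=pl[2]-pl[1]; yaw=np.arctan2(d[1],d[0]); print('yaw plate',np.degrees(yaw)); d=(lab[0]+lab[1]-lab[2]-lab[3]); print('yaw lab',np.degrees(np.arctan2(d[1],d[0])))
ex=np.array([np.cos(yaw),np.sin(yaw)]); ey=np.array([-ex[1],ex[0]])
# cradle origin: far edge mid is x=-110; plate width 64
mid=(pl[0]+pl[1])[:2]/2; o=mid+.110*ex; print('origin from far',o, 'from near', pl[2][:2]-.12*ex+ (-.032*ey if (pl[2][:2]-o)@ey>0 else .032*ey))
for n,q in (('label',lab),('lip',lip),('plate',pl)): print(n,[((p[:2]-o)@ex*1e3).round(1) for p in q],[((p[:2]-o)@ey*1e3).round(1) for p in q])
# rails
for n,u,z in (('near rail R top edges',(639,168),.020),('near railR bottom',(639,236),.020),('near rail L',(513,162),.020),('toe rail R start',(635,375),.026),('toe rail L',(530,376),.026),('railR inner',(628,200),.020),('railL inner',(526,200),.020),('toe railR in',(628,395),.026),('toe railL in',(536,395),.026),('latch tip',(562,145),.0285)):
    p=P7(*u,z)[:2]-o; print(n,(p@ex*1e3).round(1),(p@ey*1e3).round(1))
```

```text
label tri [array([ 0.5101, -0.1631,  0.0099]), array([ 0.5135, -0.1333,  0.01  ]), array([ 0.5947, -0.1729,  0.0113])]
label [[ 0.5102 -0.1625  0.012 ]
 [ 0.5137 -0.1329  0.012 ]
 [ 0.5969 -0.1427  0.012 ]
 [ 0.5941 -0.1727  0.012 ]] [ 0.5537 -0.1527  0.012 ]
plate [[ 0.6748 -0.1981  0.006 ]
 [ 0.6811 -0.1348  0.006 ]
 [ 0.4564 -0.108   0.006 ]] 0.06367235330217964 0.22628287178821
lip [[ 0.6109 -0.1868  0.035 ]
 [ 0.6174 -0.1291  0.035 ]
 [ 0.638  -0.1327  0.035 ]
 [ 0.6319 -0.1908  0.035 ]] 0.05810485178753793 0.020909072783029926
yaw plate 173.2110665842738
yaw lab 173.13862807638677
origin from far [ 0.56875551 -0.15344526] from near [ 0.57181361 -0.15398032]
label [np.float64(57.1), np.float64(57.1), np.float64(-26.7), np.float64(-27.4)] [np.float64(15.9), np.float64(-13.9), np.float64(-14.0), np.float64(16.2)]
lip [np.float64(-45.8), np.float64(-45.5), np.float64(-66.3), np.float64(-67.1)] [np.float64(28.1), np.float64(-30.0), np.float64(-28.8), np.float64(29.7)]
plate [np.float64(-110.6), np.float64(-109.4), np.float64(116.9)] [np.float64(31.8), np.float64(-31.8), np.float64(-31.8)]
near rail R top edges 73.6 -27.2
near railR bottom 44.9 -26.9
near rail L 72.8 28.0
toe rail R start -18.9 -25.5
toe rail L -22.3 24.7
railR inner 60.0 -22.2
railL inner 57.4 23.4
toe railR in -29.1 -22.0
toe railL in -31.7 22.4
latch tip 80.3 3.5
```

```bash
cat > plan.py <<'E'
from h import *
yaw=np.radians(173.2); ex=np.array([np.cos(yaw),np.sin(yaw),0]); ey=np.array([-ex[1],ex[0],0]); up=np.array([0,0,1.])
seat=np.array([.5528,-.1520,.012]); wall=seat-.070*ex
C,H=.0066,-.008
def target(back,h,th,c=C,hh=H):   # toe edge 'back' m before the wall foot, h above floor, tilt th deg
    th=np.radians(th); u=ex*np.cos(th)+up*np.sin(th); v=-ex*np.sin(th)+up*np.cos(th)
    T=wall+back*ex+h*up; p=T+(c+.069)*u+hh*v
    M=np.eye(4); M[:3,:3]=np.c_[u,np.cross(-v,u),-v]; M[:3,3]=p; return M
def rel(M,T0=None):
    T0=pose() if T0 is None else T0; D=np.linalg.inv(T0)@M
    return np.r_[D[:3,3]/.12, R.from_matrix(D[:3,:3]).as_rotvec()/(2*np.pi)].round(4)
def toe(c=C,hh=H):
    T0=pose(); p=T0@np.array([-(c+.069),0,hh,1]); d=p[:3]-wall; return 'toe: back %.1f lat %.1f h %.1f mm'%(d@ex*1e3,d@ey*1e3,d[2]*1e3)
E
python3 - <<'E'
from plan import *
b=np.load('pics/w7.npz'); Mt=np.linalg.inv(np.linalg.inv(b['W']))  # world->cam
T0=pose(); c2t=np.linalg.inv(T0)@np.linalg.inv(b['W'])
W=np.linalg.inv(c2t); img=b['img']
hsv=cv2.cvtColor(img,cv2.COLOR_RGB2HSV); m=((hsv[...,0]<8)|(hsv[...,0]>172))&(hsv[...,1]>150)&(hsv[...,2]>80); m[:,:215]=0; m[:,340:]=0; m[:190]=0; m[320:]=0
ys,xs=np.nonzero(m); y0=ys.min()
for z in (-.040,-.044,-.048):
    for y in (y0+6,y0+40): 
        r=xs[ys==y]; print(z,y,onplane((r.min()-.5,y),z,b['K'],W).round(4),onplane((r.max()+.5,y),z,b['K'],W).round(4))
    print('band heel edge x in tool',onplane((275,y0-.5),z,b['K'],W).round(4), 'expect', .5-.451-.0066)
for k,(bk,h,th) in {'A':(.025,.06,19),'B':(.020,.003,19)}.items(): M=target(bk,h,th); print(k,M[:3,3].round(4),rel(M))
print('B from A',rel(target(.020,.003,19),target(.025,.06,19)), toe())
E
```

```text
-0.04 212 [ 0.0392 -0.0197 -0.04  ] [ 0.0392  0.0208 -0.04  ]
-0.04 246 [ 0.023 -0.02  -0.04 ] [ 0.023   0.0211 -0.04  ]
band heel edge x in tool [ 0.0422 -0.0003 -0.04  ] expect 0.042399999999999986
-0.044 212 [ 0.0405 -0.0191 -0.044 ] [ 0.0405  0.0201 -0.044 ]
-0.044 246 [ 0.0248 -0.0194 -0.044 ] [ 0.0248  0.0205 -0.044 ]
band heel edge x in tool [ 0.0434 -0.0003 -0.044 ] expect 0.042399999999999986
-0.048 212 [ 0.0419 -0.0185 -0.048 ] [ 0.0419  0.0195 -0.048 ]
-0.048 246 [ 0.0267 -0.0188 -0.048 ] [ 0.0267  0.0198 -0.048 ]
band heel edge x in tool [ 0.0447 -0.0003 -0.048 ] expect 0.042399999999999986
A [ 0.5239 -0.1486  0.089 ] [ 0.6253 -0.735   0.4873 -0.0015  0.0527  0.0092]
B [ 0.5289 -0.1491  0.032 ] [ 0.5836 -0.7375  0.9623 -0.0015  0.0527  0.0092]
B from A [-0.194   0.      0.4356 -0.     -0.     -0.    ] toe: back -46.2 lat -96.8 h 143.5 mm
```

send_rows([
  [0.25,-0.3,0.0,0,0.02,0.004],
  [0.5,-0.6,0.1,-0.001,0.04,0.008],
  [0.625,-0.735,0.3,-0.0015,0.0527,0.0092],
  [0.625,-0.735,0.487,-0.0015,0.0527,0.0092],
  [0.625,-0.735,0.487,-0.0015,0.0527,0.0092],
  [0.625,-0.735,0.487,-0.0015,0.0527,0.0092],
])

```text
time_s: 9.55
tool_pos: [0.5255, -0.1485, 0.0899]
eef_rot: [-180.0, -18.9, 173.2]
contact_force: [0.2, 0.3, -2.4]
grip_width: 0.0387
finger_force: 63.3
```

Run:
```python
from plan import *
s=sensors.state(); print(s['time_s'],s['tool_pos'],s['eef_rot'],s['contact_force'],s['moment']); print(toe(), rel(target(.020,.003,19)))
w,_,_=cam('wrist'); a,_,_=cam('side')
im=np.zeros((600,800,3),np.uint8); im[:420,:400]=w[:,80:480]; im[:600,400:]=cv2.resize(a[160:250,260:320],(400,600),interpolation=2)
save(im,'c8.png')
```

```text
9.55 [ 0.52546631 -0.1485002   0.0898641 ] [-179.97668617  -18.86125622  173.22293169] [ 0.18145347  0.30921014 -2.37457786] [-0.019228   -0.26136235  0.023548  ]
toe: back 23.4 lat -0.3 h 61.0 mm [-1.831e-01 -1.800e-03  4.466e-01 -1.000e-04  4.000e-04  1.000e-04]
```

View pics/c8.png

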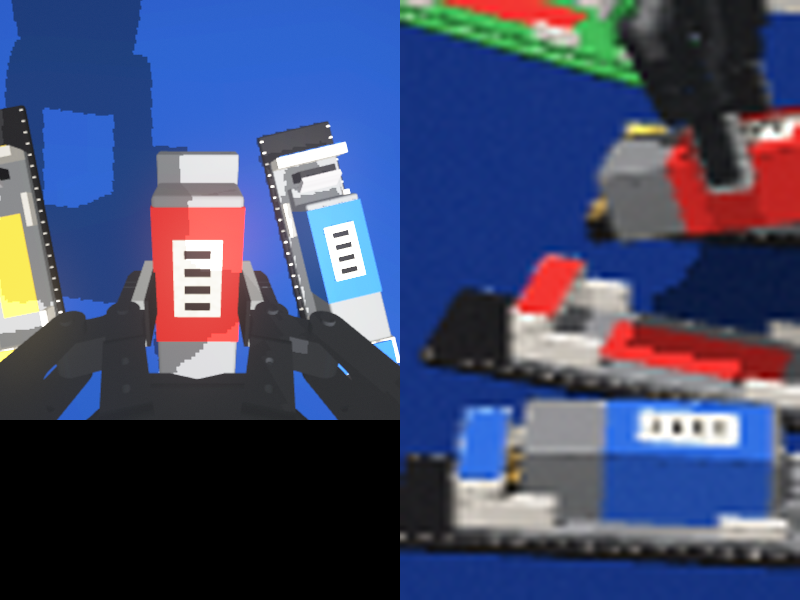

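The tilted pack hangs toe-down over the red bay: toe at side-crop (600,215), red lip at (550,285). Now I lower it and feel.

send_rows([
  [-0.07,-0.002,0.17,0,0,0],
  [-0.14,-0.002,0.34,0,0,0],
  [-0.17,-0.002,0.41,0,0,0],
  [-0.183,-0.002,0.445,0,0,0],
  [-0.183,-0.002,0.445,0,0,0],
])

```text
time_s: 10.28
tool_pos: [0.5287, -0.1492, 0.0316]
eef_rot: [-180.0, -18.9, 173.2]
contact_force: [0.1, -0.2, -2.0]
grip_width: 0.0386
finger_force: 63.3
```

Run:
```python
from plan import *
s=sensors.state(); print(s['contact_force'],s['moment'],toe()); print(rel(target(.020,.001,19)), 'slide 10 mm:',rel(target(.010,.001,19),target(.020,.001,19)),'down 1mm',rel(target(.02,0,19),target(.020,.001,19)))
```

```text
[ 0.12983328 -0.15877818 -1.95056906] [-0.02712953 -0.25905504 -0.04830757] toe: back 20.2 lat 0.0 h 2.7 mm
[-0.0059  0.0004  0.0117 -0.0001  0.0002  0.0001] slide 10 mm: [-0.0788  0.     -0.0271 -0.     -0.     -0.    ] down 1mm [-0.0027  0.      0.0079 -0.     -0.     -0.    ]
```

send_rows([
  [-0.003,0,0.008,0,0,0],
  [-0.005,0,0.016,0,0,0],
  [-0.008,0,0.024,0,0,0],
  [-0.008,0,0.024,0,0,0],
])

```text
time_s: 10.78
tool_pos: [0.5282, -0.1492, 0.0288]
eef_rot: [-180.0, -19.0, 173.2]
contact_force: [-2.4, -0.0, 3.2]
grip_width: 0.0383
finger_force: 63.9
```

Run:
```python
from plan import *
s=sensors.state(); print(s['contact_force'],s['moment'],toe())
```

```text
[-2.36612394 -0.04847417  3.15792336] [-0.00370793  0.07310825  0.0033216 ] toe: back 20.7 lat 0.1 h -0.2 mm
```

send_rows([
  [0.002,0,-0.006,0,0,0],
  [-0.03,0,-0.017,0,0,0],
  [-0.06,0,-0.027,0,0,0],
  [-0.09,0,-0.038,0,0,0],
  [-0.1,0,-0.0415,0,0,0],
  [-0.1,0,-0.0415,0,0,0],
])

```text
time_s: 11.52
tool_pos: [0.5415, -0.1507, 0.0288]
eef_rot: [-180.0, -18.9, 173.2]
contact_force: [-2.6, 0.7, 3.2]
grip_width: 0.0386
finger_force: 63.8
```

send_rows([
  [-0.008,0,-0.0027,0,0,0],
  [-0.016,0,-0.0054,0,0,0],
  [-0.024,0,-0.0081,0,0,0],
  [-0.024,0,-0.0081,0,0,0],
])

```text
time_s: 12.02
tool_pos: [0.5438, -0.151, 0.0289]
eef_rot: [-180.0, -19.0, 173.2]
contact_force: [-4.6, 1.5, 5.2]
grip_width: 0.0389
finger_force: 63.8
```

Run:
```python
from plan import *
s=sensors.state(); print(s['contact_force'],s['moment'],toe())
```

```text
[-4.58056917  1.51938738  5.2252453 ] [0.04403001 0.6028847  0.02446143] toe: back 5.0 lat 0.0 h -0.2 mm
```

send_rows([
  [0.003,0,-0.008,0,0,0],
  [0.003,0,-0.008,0,0,0],
  [-0.005,0,-0.011,0,0,0],
  [-0.013,0,-0.0135,0,0,0],
  [-0.013,0,-0.0135,0,0,0],
])

```text
time_s: 12.65
tool_pos: [0.5443, -0.151, 0.0298]
eef_rot: [180.0, -19.2, 173.2]
contact_force: [-6.8, 0.5, 2.4]
grip_width: 0.0388
finger_force: 63.5
```

Run:
```python
from plan import *
s=sensors.state(); print(s['contact_force'],s['moment'],toe())
```

```text
[-6.84639067  0.48794671  2.40857574] [ 0.05550178  1.07015507 -0.03741396] toe: back 4.6 lat 0.0 h 0.5 mm
```

Wall felt at about 4.6 mm (12·sin 19° gives 3.9 mm), so the visual bay shift was right to within 1 mm. Next I rotate the heel down.

Run:
```python
from plan import *
T0=target(.0022,.0015,19)
for b,h,t in ((.0025,.0013,17),(.0027,.001,14),(.0025,.001,12),(.0025,.001,11)): print(t,rel(target(b,h,t),T0))
T1=target(.0025,.001,11)
for b,h,t in ((.0022,.0005,9),(.002,.0003,7),(.0018,0,5),(.0016,0,3),(.0014,0,1),(.0013,0,0),(.0013,0,-1)): print(t,rel(target(b,h,t),T1))
```

```text
17 [-0.0009  0.      0.0243  0.     -0.0056 -0.    ]
14 [-0.0056  0.      0.06   -0.     -0.0139 -0.    ]
12 [-0.0118 -0.      0.081  -0.     -0.0194 -0.    ]
11 [-0.0144  0.      0.0918 -0.     -0.0222 -0.    ]
9 [-0.006   0.      0.0256 -0.     -0.0056 -0.    ]
7 [-0.0114  0.      0.0487 -0.     -0.0111 -0.    ]
5 [-0.0177 -0.      0.0726 -0.     -0.0167  0.    ]
3 [-0.0244  0.      0.0938 -0.     -0.0222  0.    ]
1 [-0.0317 -0.      0.1148 -0.     -0.0278 -0.    ]
0 [-0.0357 -0.      0.1253 -0.     -0.0306  0.    ]
-1 [-0.039   0.      0.1358 -0.     -0.0333 -0.    ]
```

send_rows([
  [-0.001,0,0.024,0,-0.0056,0],
  [-0.004,0,0.045,0,-0.01,0],
  [-0.0056,0,0.06,0,-0.0139,0],
  [-0.012,0,0.081,0,-0.0194,0],
  [-0.0144,0,0.092,0,-0.0222,0],
  [-0.0144,0,0.092,0,-0.0222,0],
])

```text
time_s: 13.4
tool_pos: [0.544, -0.1509, 0.0189]
eef_rot: [-180.0, -11.0, 173.2]
contact_force: [-4.4, 0.8, 0.4]
grip_width: 0.0385
finger_force: 63.5
```

Run:
```python
from plan import *
s=sensors.state(); print(s['contact_force'],s['moment'],s['eef_rot'],toe())
```

```text
[-4.37362855  0.77779839  0.38656168] [0.06829612 0.56987464 0.06567091] [-179.99890066  -11.00403118  173.22050189] toe: back 3.1 lat -0.0 h 0.3 mm
```

send_rows([
  [-0.003,0,0.013,0,-0.0028,0],
  [-0.006,0,0.0256,0,-0.0056,0],
  [-0.009,0,0.037,0,-0.0083,0],
  [-0.0114,0,0.0487,0,-0.0111,0],
  [-0.0114,0,0.0487,0,-0.0111,0],
])

```text
time_s: 14.02
tool_pos: [0.5446, -0.1511, 0.0135]
eef_rot: [-180.0, -7.0, 173.2]
contact_force: [-4.5, 0.6, 5.7]
grip_width: 0.0388
finger_force: 64.1
```

Run:
```python
from plan import *
s=sensors.state(); print(s['contact_force'],s['moment'],s['eef_rot'],toe())
```

```text
[-4.49188931  0.58113472  5.73055926] [0.16750391 0.81397568 0.06052264] [-179.98815775   -6.97841951  173.22530747] toe: back 2.3 lat 0.0 h 0.2 mm
```

send_rows([
  [-0.002,0,0.012,0,-0.0028,0],
  [-0.0045,0,0.0245,0,-0.0056,0],
  [-0.007,0,0.035,0,-0.0083,0],
  [-0.0095,0,0.046,0,-0.0111,0],
  [-0.0095,0,0.046,0,-0.0111,0],
])

```text
time_s: 14.65
tool_pos: [0.5452, -0.1512, 0.0074]
eef_rot: [-180.0, -3.0, 173.2]
contact_force: [-5.7, 1.3, 2.9]
grip_width: 0.038
finger_force: 64.0
```

Run:
```python
from plan import *
s=sensors.state(); print(s['contact_force'],s['moment'],s['eef_rot'],toe())
T1=target(.0018,0.,3)
for b,h,t in ((.0016,0,2),(.0014,0,1),(.0013,0,0),(.0013,-.001,-.5)): print(t,rel(target(b,h,t),T1))
```

```text
[-5.73272517  1.33025638  2.89067993] [0.1442621  0.51211651 0.08913885] [-179.98947342   -2.97235075  173.22350572] toe: back 1.7 lat 0.0 h -0.5 mm
2 [-0.0029  0.      0.0109 -0.     -0.0028 -0.    ]
1 [-0.006  -0.      0.0218 -0.     -0.0056 -0.    ]
0 [-0.0085 -0.      0.0327 -0.     -0.0083  0.    ]
-0.5 [-0.0098  0.      0.0464 -0.     -0.0097 -0.    ]
```

send_rows([
  [-0.002,0,0.011,0,-0.0028,0],
  [-0.004,0,0.022,0,-0.0056,0],
  [-0.006,0,0.032,0,-0.0083,0],
  [-0.006,0,0.04,0,-0.0095,0],
  [-0.006,0,0.04,0,-0.0095,0],
])

```text
time_s: 15.28
tool_pos: [0.5466, -0.1513, 0.0041]
eef_rot: [-180.0, 0.6, 173.2]
contact_force: [-4.8, 0.3, 13.2]
grip_width: 0.0383
finger_force: 65.0
```

Run:
```python
from plan import *
s=sensors.state(); print(s['contact_force'],s['moment'],s['eef_rot'],toe())
w,K,W=cam('wrist'); np.savez('pics/w9',img=w,K=K,W=W)
im=np.zeros((600,800,3),np.uint8); im[:,:400]=cv2.resize(w[80:320,200:360],(400,600),interpolation=2)
a,_,_=cam('side'); im[:600,400:]=cv2.resize(a[170:245,255:355],(400,300),interpolation=2).repeat(2,0)[:600]
save(im,'c9.png')
```

```text
[-4.84004399  0.3123489  13.16074951] [0.37040947 0.99547822 0.0579881 ] [-179.98336142    0.59570109  173.21145312] toe: back 0.8 lat 0.1 h 0.9 mm
```

View pics/c9.png

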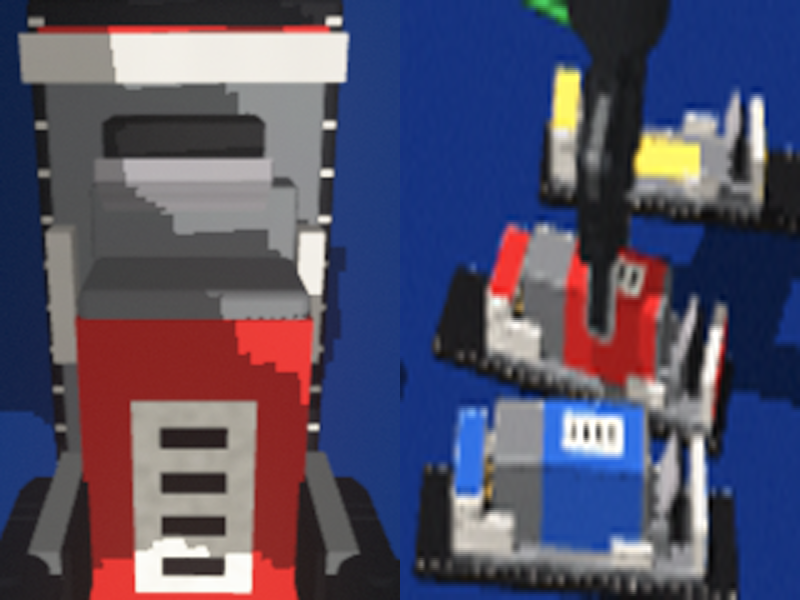

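TCP height (4.1 mm) and pitch match a flat, seated pack. In the last picture the latch strip at (185,170) lies over the heel tongue at (195,220). I'll release, rise and check numerically.

send_rows([
  [0.006,0,-0.008,0,0,0],
  [0.006,0,-0.008,0,0,0],
])

```text
time_s: 15.62
tool_pos: [0.5465, -0.1514, 0.0041]
eef_rot: [-180.0, 0.7, 173.2]
contact_force: [-1.2, 0.8, 5.7]
grip_width: 0.0383
finger_force: 64.4
```

send_rows([
  [0,0,0,0,0,0],
  [0,0,0,0,0,0],
  [0,0,0,0,0,0],
  [0,0,0,0,0,0],
], grip=0.6)

```text
time_s: 16.12
tool_pos: [0.5447, -0.1511, 0.0032]
eef_rot: [-180.0, 0.4, 173.2]
contact_force: [-0.4, -0.2, -0.0]
grip_width: 0.0682
finger_force: 0.0
```

send_rows([
  [0,0,-0.1,0,0,0],
  [0,0,-0.4,0,0,0],
  [0,0,-0.8,0,0,0],
  [0,0,-0.9,0,0,0],
  [0,0,-0.9,0,0,0],
  [0,0,-0.9,0,0,0],
])

```text
time_s: 16.88
tool_pos: [0.5428, -0.1506, 0.11]
eef_rot: [180.0, 0.3, 173.2]
contact_force: [-0.3, -0.7, 0.3]
grip_width: 0.0682
finger_force: 0.0
```

```bash
cat > meas.py <<'E'
from plan import *
s=sensors.state(); print(s['time_s'],s['tool_pos'],s['eef_rot'],s['contact_force'])
w,K,W=cam('wrist'); np.savez('pics/w10',img=w,K=K,W=W); hsv=cv2.cvtColor(w,cv2.COLOR_RGB2HSV)
m=((hsv[...,0]<8)|(hsv[...,0]>172))&(hsv[...,1]>150)&(hsv[...,2]>80)
m=cv2.morphologyEx(m.astype(np.uint8),cv2.MORPH_CLOSE,np.ones((3,3)))
n,l,st,_=cv2.connectedComponentsWithStats(m)
for i in range(1,n):
    if st[i,4]>300: print(st[i])
# predicted corners of red band (pack x +49.5 heel .. -20 toe) when seated flat, and 2 mm higher / tilted
for name,dz,t in (('flat',0,0),('heel up 3deg',0,3),('heel up 6',0,6)):
    th=np.radians(t); u=ex*np.cos(th)+up*np.sin(th); v=-ex*np.sin(th)+up*np.cos(th); toe0=wall+.0017*ex
    P=lambda x,y,z: proj(toe0+(x+.069)*u+y*ey+z*v,K,W).round(1).tolist()
    print(name,P(.0495,.02,.036),P(.0495,-.02,.036),P(-.02,.02,.036),P(-.02,-.02,.036),'block far',P(-.055,0,.036),'heel end top',P(.069,0,.012))
np.set_printoptions(linewidth=200)
c=int(round(P(.0495,0,.036)[0])); print('col',c); print([(y,w[y,c].tolist()) for y in range(60,330,4)])
E
python3 meas.py
```

```text
16.875 [ 0.54278374 -0.15063724  0.11002424] [179.97924634   0.2631593  173.22108731] [-0.30971009 -0.66608265  0.33925575]
[ 251  169   52   84 2727]
[248 289  55  17 909]
[ 521  309   39   89 2697]
flat [249.4, 166.0] [303.0, 166.0] [251.8, 250.4] [300.7, 250.4] block far [276.3, 287.5] heel end top [276.2, 136.1]
heel up 3deg [248.7, 170.3] [303.6, 170.3] [251.6, 254.0] [300.9, 254.0] block far [276.3, 289.9] heel end top [276.2, 138.1]
heel up 6 [248.1, 175.3] [304.2, 175.3] [251.5, 257.7] [301.0, 257.7] block far [276.3, 292.3] heel end top [276.2, 140.6]
col 276
[(60, [36, 74, 154]), (64, [37, 74, 155]), (68, [38, 74, 155]), (72, [40, 75, 155]), (76, [42, 75, 156]), (80, [41, 75, 154]), (84, [44, 76, 154]), (88, [46, 78, 155]), (92, [47, 77, 154]), (96, [49, 47, 50]), (100, [52, 49, 52]), (104, [252, 245, 239]), (108, [254, 253, 251]), (112, [254, 253, 251]), (116, [109, 109, 109]), (120, [107, 109, 108]), (124, [62, 59, 60]), (128, [70, 67, 69]), (132, [174, 169, 171]), (136, [219, 214, 217]), (140, [182, 178, 179]), (144, [116, 113, 115]), (148, [106, 105, 107]), (152, [109, 
[... 314 characters left out ...]
[86, 76, 75]), (212, [255, 255, 254]), (216, [230, 226, 217]), (220, [112, 103, 99]), (224, [255, 255, 254]), (228, [87, 75, 74]), (232, [253, 252, 248]), (236, [254, 229, 219]), (240, [253, 86, 80]), (244, [253, 86, 80]), (248, [253, 86, 80]), (252, [247, 112, 109]), (256, [177, 174, 175]), (260, [175, 174, 174]), (264, [176, 175, 174]), (268, [174, 174, 174]), (272, [175, 174, 174]), (276, [175, 173, 174]), (280, [174, 172, 174]), (284, [173, 171, 174]), (288, [199, 107, 107]), (292, [252, 75, 71]), (296, [252, 72, 68]), (300, [252, 73, 68]), (304, [252, 72, 68]), (308, [66, 54, 59]), (312, [64, 53, 57]), (316, [63, 52, 57]), (320, [62, 50, 57]), (324, [52, 61, 110]), (328, [49, 73, 152])]
```

send_rows([
  [0.12,0,0,0,0.0007,0],
  [0.25,0,0,0,0.0007,0],
  [0.25,0,0,0,0.0007,0],
  [0.25,0,0.2,0,0.0007,0],
  [0.25,0,0.4,0,0.0007,0],
  [0.25,0,0.45,0,0.0007,0],
  [0.25,0,0.45,0,0.0007,0],
], grip=-1, newtons=25)

```text
time_s: 17.8
tool_pos: [0.5147, -0.1476, 0.0573]
eef_rot: [-180.0, 0.2, 173.2]
contact_force: [0.3, 0.1, -0.0]
grip_width: 0.0002
finger_force: 0.0
```

send_rows([
  [0,0,0.05,0,0,0],
  [0,0,0.1,0,0,0],
  [0,0,0.13,0,0,0],
  [0,0,0.16,0,0,0],
  [0,0,0.16,0,0,0],
])

```text
time_s: 18.42
tool_pos: [0.5144, -0.1474, 0.0377]
eef_rot: [-180.0, 0.1, 173.2]
contact_force: [-0.4, 0.1, -0.6]
grip_width: 0.0
finger_force: 0.0
```

send_rows([
  [0,0,0.016,0,0,0],
  [0,0,0.032,0,0,0],
  [0,0,0.048,0,0,0],
  [0,0,0.064,0,0,0],
  [0,0,0.064,0,0,0],
])

```text
time_s: 19.05
tool_pos: [0.5144, -0.1475, 0.0301]
eef_rot: [-180.0, 0.2, 173.2]
contact_force: [-0.4, -0.5, 0.8]
grip_width: 0.0002
finger_force: 0.0
```

send_rows([
  [0,0,0.008,0,0,0],
  [0,0,0.016,0,0,0],
  [0,0,0.024,0,0,0],
  [0,0,0.024,0,0,0],
])

```text
time_s: 19.55
tool_pos: [0.5145, -0.1475, 0.0274]
eef_rot: [-180.0, 0.2, 173.2]
contact_force: [-0.1, -0.3, -0.1]
grip_width: -0.0001
finger_force: 0.0
```

send_rows([
  [0,0,0.008,0,0,0],
  [0,0,0.016,0,0,0],
  [0,0,0.024,0,0,0],
  [0,0,0.024,0,0,0],
])

```text
time_s: 20.05
tool_pos: [0.5145, -0.1475, 0.0244]
eef_rot: [-180.0, 0.2, 173.2]
contact_force: [-0.4, 0.8, -1.1]
grip_width: -0.0001
finger_force: 0.0
```

send_rows([
  [0,0,0.008,0,0,0],
  [0,0,0.016,0,0,0],
  [0,0,0.024,0,0,0],
  [0,0,0.024,0,0,0],
])

```text
time_s: 20.55
tool_pos: [0.5145, -0.1475, 0.0216]
eef_rot: [-180.0, 0.2, 173.2]
contact_force: [0.2, 0.8, 0.5]
grip_width: -0.0001
finger_force: 0.0
```

send_rows([
  [0,0,0.008,0,0,0],
  [0,0,0.016,0,0,0],
  [0,0,0.024,0,0,0],
  [0,0,0.024,0,0,0],
])

```text
time_s: 21.05
tool_pos: [0.5147, -0.1475, 0.0203]
eef_rot: [-180.0, 0.2, 173.2]
contact_force: [-3.4, 1.4, 11.1]
grip_width: 0.0001
finger_force: 5.7
```

send_rows([
  [0,0,0.008,0,0,0],
  [0,0,0.016,0,0,0],
  [0,0,0.02,0,0,0],
  [0,0,0.02,0,0,0],
])

```text
time_s: 21.55
tool_pos: [0.5147, -0.1476, 0.0202]
eef_rot: [-180.0, 0.3, 173.2]
contact_force: [-7.9, 2.4, 27.8]
grip_width: 0.0001
finger_force: 14.1
```

send_rows([
  [0,0,-0.1,0,0,0],
  [0,0,-0.2,0,0,0],
  [-0.3,0,-0.2,0,0,0],
  [-0.6,0,-0.2,0,0,0],
  [-0.6,0,-0.2,0,0,0],
  [-0.6,0,-0.1,0,0,0],
  [-0.6,0,-0.06,0,0,0],
  [-0.6,0,-0.04,0,0,0],
  [-0.6,0,-0.03,0,0,0],
  [-0.6,0,-0.03,0,0,0],
])

```text
time_s: 22.8
tool_pos: [0.5862, -0.1561, 0.0205]
eef_rot: [-180.0, 0.2, 173.2]
contact_force: [0.4, -0.0, 0.1]
grip_width: 0.0002
finger_force: 0.0
```

send_rows([
  [0,0,0.005,0,0,0],
  [0,0,0.01,0,0,0],
  [0,0,0.01,0,0,0],
])

```text
time_s: 23.18
tool_pos: [0.5864, -0.1561, 0.0203]
eef_rot: [-180.0, 0.2, 173.2]
contact_force: [-2.7, 0.9, 8.0]
grip_width: 0.0
finger_force: 3.9
```

send_rows([
  [0,0,-0.2,0,0,0],
  [0.1,0,-0.5,0,0,0],
  [0.3,0,-0.8,0,0,0],
  [0.3,0,-0.8,0,0,0],
  [0.3,0,-0.8,0,0,0],
  [0.3,0,-0.8,0,0,0],
])

```text
time_s: 23.92
tool_pos: [0.5499, -0.1516, 0.1135]
eef_rot: [180.0, 0.1, 173.2]
contact_force: [0.4, -0.2, -0.4]
grip_width: 0.0002
finger_force: 0.0
```

```bash
python3 meas.py | head -8
python3 - <<'E'
from h import *
cam('side')
for q in ('blue_pack','multimeter','tool_cup','red_pack'): print(q,[(d['bbox'],round(d['conf'],2)) for d in search_frame('side',q)][:2])
E
```

```text
23.925 [ 0.5498504  -0.15156338  0.11349524] [1.79985408e+02 5.84383065e-02 1.73224783e+02] [ 0.41090631 -0.18042157 -0.35374485]
[ 251  159   52   84 2733]
[ 521  302   39   88 2712]
flat [249.6, 155.9] [303.0, 155.9] [252.0, 241.0] [300.7, 241.0] block far [276.4, 278.5] heel end top [276.4, 127.0]
heel up 3deg [249.0, 160.0] [303.6, 160.0] [251.8, 244.5] [300.9, 244.5] block far [276.4, 280.8] heel end top [276.3, 128.6]
heel up 6 [248.4, 164.7] [304.2, 164.7] [251.7, 248.1] [301.0, 248.1] block far [276.4, 283.2] heel end top [276.3, 130.9]
col 276
[(60, [39, 76, 155]), (64, [41, 77, 156]), (68, [42, 78, 156]), (72, [43, 78, 156]), (76, [45, 78, 157]), (80, [46, 78, 157]), (84, [48, 79, 157]), (88, [51, 51, 54]), (92, [157, 59, 60]), (96, [254, 254, 252]), (100, [254, 253, 252]), (104, [254, 253, 252]), (108, [110, 112, 112]), (112, [110, 110, 112]), (116, [72, 70, 72]), (120, [67, 65, 66]), (124, [225, 221, 223]), (128, [188, 184, 185]), (132, [185, 181, 183]), (136, [138, 136, 137]), (140, [108, 109, 109]), (144, [109, 109, 109]), (148, [93, 91, 92]), (152, [103, 102, 102]), (1
[... 495 characters left out ...]
]), (244, [178, 177, 177]), (248, [178, 176, 178]), (252, [176, 175, 176]), (256, [176, 175, 176]), (260, [61, 51, 52]), (264, [59, 50, 51]), (268, [56, 48, 49]), (272, [54, 47, 49]), (276, [51, 45, 47]), (280, [51, 46, 48]), (284, [46, 41, 44]), (288, [46, 43, 46]), (292, [44, 41, 44]), (296, [40, 39, 42]), (300, [48, 46, 49]), (304, [47, 46, 48]), (308, [45, 45, 46]), (312, [42, 42, 44]), (316, [42, 41, 44]), (320, [42, 41, 44]), (324, [41, 41, 43]), (328, [42, 41, 44])]
blue_pack [([276.9, 217.8, 46.0, 25.4], 0.89)]
multimeter [([180.1, 247.1, 60.1, 65.6], 0.97)]
tool_cup [([214.8, 170.7, 30.0, 58.4], 0.76)]
red_pack [([295.1, 311.2, 59.1, 58.5], 0.86), ([281.7, 198.8, 41.7, 25.2], 0.85)]
```

```bash
python3 -c "
from bench import order
print(order.job_done())"
```

```text
the job is handed in; nothing more can be done
None
```

The red pack is hooked under its lip and lies flat in the red-labelled cradle; the latch engaging is inferred, since the pack stayed flat after release and under a 28 N press. My first grip slipped off it without displacing anything else, and the job was handed in at about 24 s.

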